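Find and release the latched key on a workshop switch box

ROBOT

A 6-joint arm with a two-finger parallel gripper is mounted at the origin on the work surface. World frame = base frame: x ahead of the robot, y to its left, z up, the work surface at z = 0. Lengths are in m, angles in degrees, forces in N, time in s.
With the tool pointing down it reaches from about 0.25 to 0.725 m from the base axis. Payload 9.7 kg.
Tool frame: the origin (TCP) lies between the finger pads; the fingertips stand 11 mm ahead of it and the grasp point (between the pads) lies 8 mm behind it; z points along the fingers, x is the direction in which the jaws open and shut, and the axes are right-handed (so a half turn about z gives the same grasp; the last joint's range is limited). The gripper opens to 85 mm and grips with 20 to 120 N. Pads are 22 mm wide; open, the fingers measure 114 mm over their backs; the gripper's body (76 mm by 85 mm) begins 54 mm behind the grasp point. The pads swing forward as they close: fully open they stand 13 mm farther back than shut.
Start: joints at [-65.088, 4.979, 10.078, 95.1, 0, 90], TCP at [0.232, -0.499, 0.242] pointing down, gripper open.
Joint ranges: [-179.16, 179.16], [-48.56, 103.87], [-65.8, 70.77], [-126.05, 130.52], [-82.76, 87.17], [-180, 180]. Speed limits (degrees/s): [127.2, 127.2, 147.25, 180, 180, 180].

INTERFACE

Orientations are given as [roll, pitch, yaw] about the fixed x, y, z axes, in that order (R = Rz(yaw) Ry(pitch) Rx(roll)).
In Python, from workcell import get_obs, camera, job_done, spotter gives the robot as it stands.
- The arm moves only by the tool play_rows, never from a script. Its argument "rows" is a list of rows, each a list of 3 entries, a list of its own where there are three numbers: the closure, from 0 (fully open) to 1 (shut), then the shift along the tool's x, y, z in cm, then the turn, a rotation vector about the tool's x, y, z in degrees. In form: [[claw, [x, y, z], [wx, wy, wz]], ...]. A call has 1 to 12 rows; each row shifts and turns the pose as measured when the row begins, along the tool's axes as they then stand; what a row does not reach is not made up. A row lasts 1/10 s, in which the tool goes at most 50 mm and 8.59 degrees, less where a joint would pass 70% of its speed; a pose out of reach is approached as far as the arm can. A call is refused whole if a number of a shift passes 5 or a number of a turn 8.59, either way. A call with a gripper value outside its range is refused whole. The fingers move at their own pace and stop on an object; "newtons" is the grip in N (left out, the last holds). Time passes only in rows, so rows that do not move let the fingers close. It gives the time, the measured TCP pose, the force and the opening at its end, in the units of the state.
- get_obs(): the state, without advancing time (a new reading comes with each control period).
- camera(name): name is "scene" or "top" or "wrist"; returns a dict with "img" (400x640x3 uint8, red, green, blue), "intrinsics" (3x3 intrinsics, pixels), "k1" (the pictures are not rectified: a ray, as slopes to the right and down, at radius r is drawn at 1 + k1 r^2 times it, then the intrinsics apply), "xyz" and "orientation" of the camera in the world. Camera axes: x right, y down, z forward; pixel columns grow to the right and rows downward; lengths in m; the calibration is good to about 2 mm. A picture is of the moment at which its call begins. There is no depth.
- job_done(): hands the job in, once; it reports no verdict.
Trained networks look in a picture, given as the dict that the camera call returned (one of the last four; its "shot" number tells which), for a name from the list of things; names that differ only in an ending like _2 or _b are one class to them, and where a whole thing is asked for, a point or a joint stands for the part that bears it (a point fixed in the world has none). Each returns a list of dicts, best first, with "confidence" (0 to 1); they miss things now and then, are a little off and sometimes report something else, mostly with a low value. They report only what shows in the picture. A call takes as long as a camera call.
- spotter.spot_in(picture, thing): "point" ([x, y, z] in m, in world coordinates, good to about 4 mm: the middle of the surface that is visible of it).
- spotter.trace(picture, thing): "pixels" (400x640 bool, what is visible of it).
The state is a dict: "time": time; "q": joint angles; "qd": joint speeds; "joint_efforts": joint torques, N m; "ee_pos": TCP position; "tcp_rot": TCP orientation; "wrist_force": force on the tool from outside, world axes, zero at the start; "torque": the same for the moment, N m; "opening": finger opening in m.
Only numpy, scipy, OpenCV 4.12 (cv2) and the standard library are available. Lean on these libraries where they do the work, as an engineer would, in place of code of your own. Each camera call takes 0.05 s, during which the arm holds its last target.

TASK

One of the four identical keys on the bench's switch box, one for each machine, has been left latched on. Tap every key lightly with the fingertips, one after another from the robot's left to its right, pushing no free key in by more than 6 mm; only when all four have been tapped, press the latched one down so that it releases and springs up level with the others. Lift nothing, and leave the things lying about where they are.

Things in the scene. Friction and masses are not known exactly. Their poses are not given: they have to be found in the camera images.
- console: grey steel switch box fixed to the bench, 150 mm (its x) by 300 mm (its y) by 60 mm high, within 0.3 rad of the robot's axes; origin under its centre on the bench, z up. Four keys in a row along its y, at local x -0.030, local y +0.072, +0.024, -0.024, -0.072: left-most to right-most as the robot sees them
- row_mid (a point): fixed point amid the row, 76 mm above the bench: the height of a free key's top. A free key gives softly: straight down, 0.8 N at first plus 0.35 N per mm, at most 9 mm. Exactly one key is latched
- box_mid (a point): centre of the box's deck, 60 mm up. The latched key is held 4 mm lower than a free one (top 72 mm above the bench), and feels solid up to about 2 N; pressed to its stop (67 mm above the bench; 4 to 5 N, then hard) and let go it springs up to 76 mm. Its catch lets go 7 to 8 mm below free height
- key_a_top (a point): centre of the top face of one of the four identical black push-on push-off keys, moves with it. Letters do not give the place in the row, which varies. Cap 30 mm (box x) by 26 mm (box y), standing 16 mm above the deck when free; 48 mm from key to key. Only touch or press it, from above
- key_b_top (a point): centre of the top face of one of the four identical black push-on push-off keys, moves with it. Letters do not give the place in the row, which varies. Cap 30 mm (box x) by 26 mm (box y), standing 16 mm above the deck when free; 48 mm from key to key. Only touch or press it, from above
- key_c_top (a point): centre of the top face of one of the four identical black push-on push-off keys, moves with it. Letters do not give the place in the row, which varies. Cap 30 mm (box x) by 26 mm (box y), standing 16 mm above the deck when free; 48 mm from key to key. Only touch or press it, from above
- key_d_top (a point): centre of the top face of one of the four identical black push-on push-off keys, moves with it. Letters do not give the place in the row, which varies. Cap 30 mm (box x) by 26 mm (box y), standing 16 mm above the deck when free; 48 mm from key to key. Only touch or press it, from above
- tape: Bystander, loose, leave alone: roll of tape 54 mm across, 18 mm high, lying on the box's deck behind the keys (local x about +0.045); origin at the middle of its underside.
- socket: Bystander, loose, leave alone: steel socket 22 mm across, 34 mm high, standing on the deck behind the keys (local x about +0.045); origin at the middle of its underside.
- spanner_a: Bystander, loose, leave alone: spanner 160 mm long, flat on the bench on the robot's side of the box; origin at the middle of its underside.
- spanner_b: Bystander, loose, leave alone: spanner 140 mm long, flat on the bench beyond the box; origin at the middle of its underside.
- pliers: Bystander, loose, leave alone: pliers, about 160 mm long, 14 mm high, on the bench beyond the box's +y end; origin at the middle of its underside.
- tube: Bystander, loose, leave alone: glue tube 115 mm long, 34 mm wide, 28 mm high, lying on the bench beyond the box's -y end; origin at the middle of its underside.
- oiler: Bystander, loose, leave alone: oil bottle 62 mm across, 160 mm tall with its spout, standing on the bench beyond the box's far side; origin at the middle of its underside.
- tin: Bystander, loose, leave alone: tin 66 mm across, 70 mm high, on the bench beyond the box's -y end; origin at the middle of its underside.

How it is judged:
By the outcome, as a careful person would: the job done as asked, in the order asked, and still so for the second after the job is handed in, with the robot touching nothing.
It also fails if it takes over 48 s, if anything falls off the work surface, if the arm or the gripper's body presses on something with over 40 N, if the wrist force passes 120 N, or if a joint passes its speed limit or range.

## Working session

There is one attempt and no reset: what is moved stays moved. The work goes in short steps, Python scripts to look and compute and a tool call to move; the robot and the scene stay as the last step left them, time stands still between calls to the robot, and variables do not carry over. Pictures are saved under pics/ and viewed, and the job is handed in when it is done.

Besides the shell and the picture viewer there is one more tool, called after "Call:" in YAML: its name, and indented under it one key for each argument. play_rows: Moves the arm, as the interface text tells. Its arguments: {"type":"object","properties":{"rows":{"type":"array","items":{"type":"array"}},"newtons":{"type":"number"}},"required":["rows"]}

```bash
mkdir -p pics; ls; cat > h.py <<'E'
import numpy as np,cv2
from workcell import get_obs,camera,job_done,spotter
from scipy.spatial.transform import Rotation as R
def save(p,n): cv2.imwrite('pics/'+n,p['img'][:,:,::-1])
E
python3 - <<'E'
from h import *
o=get_obs();print({k:np.round(v,3) for k,v in o.items()})
for c in ['scene','top']:
    p=camera(c);save(p,c+'0.png');print(c,p['xyz'],p['orientation'],p['intrinsics'],p['k1'])
    for t in ['console','key_a_top','tape','socket','oiler']:
        for d in spotter.spot_in(p,t): print(t,np.round(d['point'],4),round(d['confidence'],2))
E
```

```text
pics
{'time': np.float64(0.0), 'q': array([-6.5087e+01,  5.0120e+00,  1.0033e+01,  9.5100e+01, -1.0000e-03,
        9.0000e+01]), 'qd': array([-0.031,  0.002, -0.079,  0.05 , -0.052,  0.053]), 'joint_efforts': array([-0.0000e+00, -5.2038e+01,  4.6481e+01,  1.6000e-02, -0.0000e+00,
       -0.0000e+00]), 'ee_pos': array([ 0.232, -0.499,  0.242]), 'tcp_rot': array([ 1.79999e+02,  7.80000e-02, -6.50870e+01]), 'wrist_force': array([ 0.394,  0.428, -0.06 ]), 'torque': array([-0.008,  0.001, -0.029]), 'opening': np.float64(0.085)}
scene [1.18299385 0.49655474 0.98132135] [-140.14151697   -0.64752831  130.34759486] [[459.49030901   0.         312.15668554]
 [  0.         459.49030901 197.76230088]
 [  0.           0.           1.        ]] -0.05628213131999634
console [ 0.5841 -0.0173  0.0589] 0.86
key_a_top [ 0.5333 -0.012   0.0763] 0.56
key_a_top [ 0.7565 -0.106   0.075 ] 0.34
tape [0.6014 0.0656 0.079 ] 0.52
socket [ 0.6117 -0.0664  0.0856] 0.45
oiler [ 0.7556 -0.1057  0.0778] 0.65
oiler [0.6009 0.0649 0.0771] 0.26
top [0.36807118 0.02193137 1.32732892] [-168.96410003    0.34036646  -90.81205552] [[453.21616134   0.         317.4905255 ]
 [  0.         453.21616134 193.02694221]
 [  0.           0.           1.        ]] -0.0972756698741198
console [ 0.5625 -0.0403  0.0604] 0.86
console [ 0.5282 -0.0166  0.0743] 0.31
key_a_top [ 0.5248 -0.0155  0.0746] 0.6
tape [0.5941 0.064  0.0752] 0.61
socket [0.5937 0.0639 0.0775] 0.64
socket [ 0.6045 -0.072   0.0915] 0.41
oiler [ 0.7319 -0.1142  0.0826] 0.76
```

View pics/top0.png

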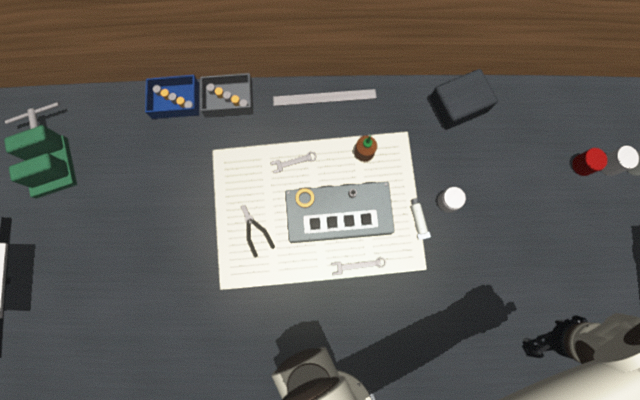

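View pics/scene0.png

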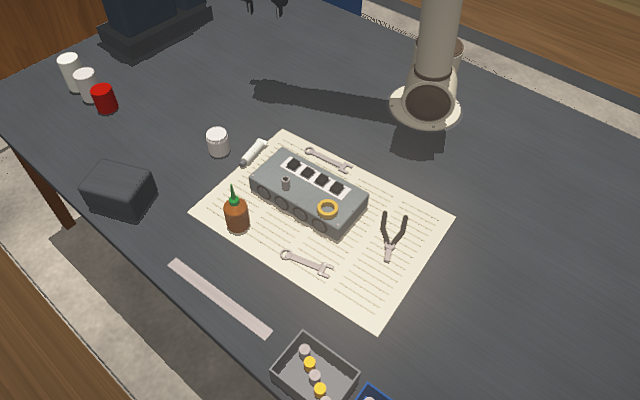

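Top view: box around (340,212), four black keys at about (315,223), (333,222), (349,220), (366,219); tape at (305,198), socket at (352,193). I'll measure the key centres in both views.

```bash
cat >> h.py <<'E'
def ray(p,uv):
    K=np.array(p['intrinsics']);k=p['k1']
    uv=np.atleast_2d(np.array(uv,float))
    n=cv2.undistortPoints(uv.reshape(-1,1,2),K,np.array([k,0,0,0,0.])).reshape(-1,2)
    d=np.c_[n,np.ones(len(n))]
    return R.from_euler('xyz',p['orientation'],degrees=True).apply(d)
def onz(p,uv,z):
    d=ray(p,uv);c=np.array(p['xyz']);return c+d*((z-c[2])/d[:,2])[:,None]
def proj(p,X):
    Rm=R.from_euler('xyz',p['orientation'],degrees=True).as_matrix().T
    t=-Rm@np.array(p['xyz'])
    return cv2.projectPoints(np.atleast_2d(X).astype(float),cv2.Rodrigues(Rm)[0],t,np.array(p['intrinsics']),np.array([p['k1'],0,0,0,0.]))[0].reshape(-1,2)
E
python3 - <<'E'
from h import *
for c,(x0,y0,x1,y1) in {'scene':(270,145,360,210),'top':(295,205,385,240)}.items():
    p=camera(c)
    g=cv2.cvtColor(p['img'],cv2.COLOR_RGB2GRAY)[y0:y1,x0:x1]
    b=cv2.resize(p['img'][y0-30:y1+30,x0-30:x1+30,::-1],None,fx=5,fy=5,interpolation=cv2.INTER_CUBIC)
    cv2.imwrite(f'pics/z_{c}.png',b)
    n,l,s,ce=cv2.connectedComponentsWithStats((g<60).astype(np.uint8))
    for i in range(1,n):
        if s[i,4]>15:
            uv=ce[i]+[x0,y0]; print(c,s[i],uv.round(1),onz(p,uv,.075).round(4))
    for d in spotter.trace(p,'key_a_top')[:6]:
        m=d['pixels'];n,l,s,ce=cv2.connectedComponentsWithStats(m.astype(np.uint8))
        print('trace',d['confidence'],ce[1:].round(1),s[1:,4],onz(p,ce[1:],.075).round(4))
E
```

```text
trace 0.59 [[321.9 179.1]] [116] [[ 0.5334 -0.0078  0.075 ]]
trace 0.52 [[331.4 222. ]] [119] [[ 0.5297 -0.0116  0.075 ]]
```

View pics/z_top.png

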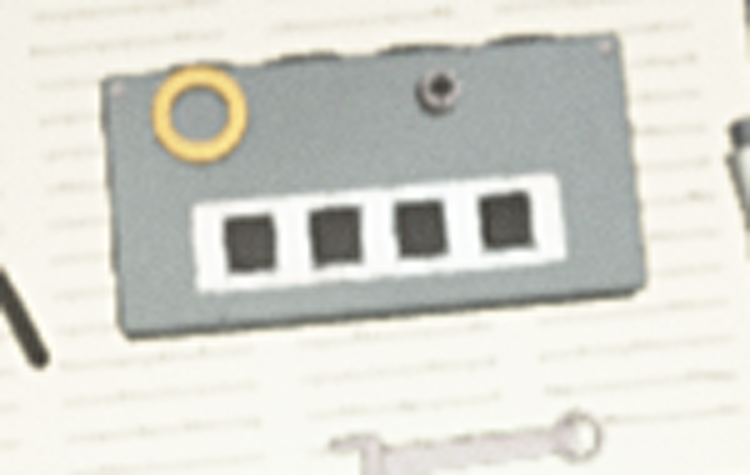

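View pics/z_scene.png

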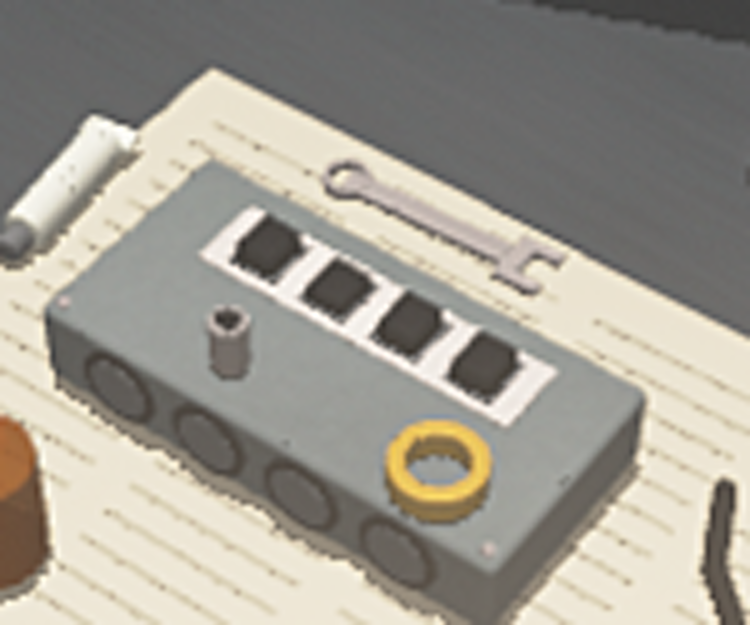

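```bash
python3 - <<'E'
from h import *
for c,(x0,y0,x1,y1) in {'scene':(270,145,360,210),'top':(295,205,385,240)}.items():
    p=camera(c)
    g=cv2.cvtColor(p['img'],cv2.COLOR_RGB2GRAY)
    print(g[y0:y1,x0:x1].min(), g[218:226,308:372] if c=='top' else '')
E
```

```text
56 
65 [[250 225 175 156 138 132 131 133 117 110 114 173 241 252 250 249 251 253
  198  94  75  80  80  83  81  85  80  80 103 197 255 252 251 253 255 198
  101  77  79  84  83  84  87  85  76 118 231 254 252 250 252 255 218 107
   69  82  87  85  85  81  84  79  94 193]
 [252 203 106  79  86  79  81  79  80  75  82 136 235 253 250 249 252 255
  195  92  76  79  84  86  83  88  85  83 101 199 255 252 251 253 255 199
  111  78  84  86  84  87  87  85  77 110 219 255 252 251 252 254 229 119
   65  82  85  82  88  89  85  79  95 189]
 [252 195  96  78  82  88  86  81  85  82  81 119 218 253 250 250 252 254
  198  93  79  82  87  84  89  88  87  81 101 199 255 253 251 253 254 200
  112  80  80  88  87  85  89  87  80  98 204 255 253 250 252 253 231 116
   69  83  88  88  86  90  84  85  95 182]
 [253 192  96  79  82  87  86  87  89  88  79 104 201 253 252 250 252 253
  199  94  73  87  90  84  89  89  95  82  98 202 255 252 251 252 254 203
  116  82  88  89  85  92  89  86  84 100 196 254 253 251 251 254 235 122
   69  84  90  90  88  92  89  88  92 177]
 [253 194  98  78  91  92  93  89
[... 327 characters left out ...]
  94  91  92  96  86  99 194 255 253 250 251 253 247
  179  92  91  89  90  94  93  91  89  90 170 247 253 250 251 252 248 169
   82  73  78  85  84  83  85  88 102 151]
 [254 218 122  81  91  92  92  94  93  91  87 101 198 253 252 249 251 253
  242 135  73  87  89  95  94  94  95  89  94 179 252 253 250 250 252 251
  195  93  78  86  88  84  86  85  79  92 160 243 252 250 251 253 251 192
  123 106 116 119 135 152 156 163 167 181]
 [253 235 140  81  86  94  92  95  94  93  87 105 202 255 251 250 250 253
  246 143  74  85  92  92  92  90  86  83  92 171 246 252 250 250 252 253
  196 101  83  86  89  98  95  95 108 130 184 239 251 251 251 252 250 217
  196 203 197 202 225 239 243 242 241 239]]
```

The scene view suggests the second key from image left (local y −0.024, third from the robot's left) stands lower. I'll locate the row by fitting the box in both views, then check that by touch.

```bash
python3 - <<'E'
from h import *
from scipy.optimize import least_squares
from scipy import ndimage as nd
P={};C={}
for c,(x0,y0,x1,y1) in {'scene':(270,145,360,210),'top':(295,205,385,240)}.items():
    p=camera(c);P[c]=p
    g=cv2.cvtColor(p['img'],cv2.COLOR_RGB2GRAY)
    # dark inside white strip: fill holes of white mask
    w=np.zeros(g.shape,bool);w[y0:y1,x0:x1]=(g>170 if c=='top' else g>165)[y0:y1,x0:x1]
    l,n=nd.label(w);
    s=nd.sum(w,l,range(1,n+1))
    out=[]
    d=np.zeros_like(w);d[y0:y1,x0:x1]=(g<(165 if c=='top' else 110))[y0:y1,x0:x1]
    d2=np.zeros_like(w);d2[y0:y1,x0:x1]=(g<(115 if c=='top' else 88))[y0:y1,x0:x1]
    l,n=nd.label(d2)
    for i in range(1,n+1):
        a=(l==i).sum()
        if 40<a<300:
            cm=np.array(nd.center_of_mass(l==i))[::-1]
            for z in (.068,.076): print(c,a,cm.round(1),onz(p,cm,z).round(4)[0])
    for d in spotter.trace(p,'console')[:1]:
        m=d['pixels'];print(m.sum(),np.argwhere(m).mean(0))
# scan: predicted overlay helper
E
```

```text
scene 95 [293.1 163.9] [ 0.5367 -0.1077  0.068 ]
scene 95 [293.1 163.9] [ 0.5424 -0.1024  0.076 ]
scene 83 [307.3 172.3] [ 0.5351 -0.0577  0.068 ]
scene 83 [307.3 172.3] [ 0.5408 -0.0528  0.076 ]
scene 97 [321.4 179.5] [ 0.5303 -0.0117  0.068 ]
scene 97 [321.4 179.5] [ 0.536  -0.0073  0.076 ]
scene 104 [336.3 187.6] [0.5267 0.0362 0.068 ]
scene 104 [336.3 187.6] [0.5325 0.0402 0.076 ]
scene 52 [282.  201.4] [ 0.6551 -0.0401  0.068 ]
scene 52 [282.  201.4] [ 0.6597 -0.0354  0.076 ]
4909 [193.06987166 307.64432675]
top 94 [365.7 218.6] [ 0.5386 -0.1082  0.068 ]
top 94 [365.7 218.6] [ 0.5375 -0.1074  0.076 ]
top 91 [348.5 220.4] [ 0.5343 -0.0599  0.068 ]
top 91 [348.5 220.4] [ 0.5332 -0.0594  0.076 ]
top 96 [331.7 221.5] [ 0.5321 -0.0127  0.068 ]
top 96 [331.7 221.5] [ 0.531  -0.0125  0.076 ]
top 94 [314.7 223.3] [0.5277 0.0351 0.068 ]
top 94 [314.7 223.3] [0.5267 0.035  0.076 ]
4914 [211.48005698 340.32804233]
```

```bash
cat >> h.py <<'E'
def plan(target,yaw,n,claw=1):
    o=get_obs();p=np.array(o['ee_pos']);r=R.from_euler('xyz',o['tcp_rot'],degrees=True)
    rt=R.from_euler('xyz',[180,0,yaw],degrees=True)
    rows=[]
    for i in range(n):
        f=1/(n-i)
        d=(np.array(target)-p)*f
        s=r.inv().apply(d)*100
        w=(r.inv()*rt).as_rotvec(degrees=True)*f
        s=s.round(1);w=w.round(1);rows.append([claw,s.tolist(),w.tolist()])
        p=p+r.apply(s/100);r=r*R.from_rotvec(w,degrees=True)
    print(p.round(4),r.as_euler('xyz',degrees=True).round(2));print(rows)
E
python3 - <<'E'
from h import *
plan([.527,.0355,.14],4.4,18)
E
```

```text
[0.5272 0.0353 0.1403] [-180.     -0.      4.41]
[[1, [-2.0, -2.7, 0.6], [-0.0, 0.0, -3.9]], [1, [-1.8, -2.9, 0.6], [-0.0, 0.0, -3.9]], [1, [-1.6, -3.0, 0.6], [-0.0, 0.0, -3.9]], [1, [-1.4, -3.1, 0.6], [-0.0, 0.0, -3.9]], [1, [-1.2, -3.2, 0.6], [-0.0, 0.0, -3.8]], [1, [-1.0, -3.2, 0.6], [-0.0, 0.0, -3.9]], [1, [-0.8, -3.3, 0.6], [-0.0, 0.0, -3.8]], [1, [-0.5, -3.4, 0.5], [-0.0, 0.0, -3.9]], [1, [-0.3, -3.4, 0.6], [-0.0, 0.0, -3.8]], [1, [-0.1, -3.4, 0.5], [-0.0, 0.0, -3.9]], [1, [0.2, -3.4, 0.6], [-0.0, 0.0, -3.8]], [1, [0.4, -3.4, 0.5], [-0.0, 0.0, -3.9]], [1, [0.6, -3.3, 0.6], [-0.0, -0.0, -3.8]], [1, [0.8, -3.3, 0.5], [-0.0, -0.0, -3.9]], [1, [1.0, -3.2, 0.6], [-0.0, -0.0, -3.8]], [1, [1.3, -3.1, 0.5], [-0.0, -0.0, -3.9]], [1, [1.4, -3.1, 0.6], [-0.0, -0.0, -3.8]], [1, [1.7, -2.9, 0.5], [-0.0, -0.0, -3.9]]]
```

Call:
play_rows:
  rows:
    - [1, [-2.0, -2.7, 0.6], [0, 0, -3.9]]
    - [1, [-1.8, -2.9, 0.6], [0, 0, -3.9]]
    - [1, [-1.6, -3.0, 0.6], [0, 0, -3.9]]
    - [1, [-1.4, -3.1, 0.6], [0, 0, -3.9]]
    - [1, [-1.2, -3.2, 0.6], [0, 0, -3.8]]
    - [1, [-1.0, -3.2, 0.6], [0, 0, -3.9]]
    - [1, [-0.8, -3.3, 0.6], [0, 0, -3.8]]
    - [1, [-0.5, -3.4, 0.5], [0, 0, -3.9]]
    - [1, [-0.3, -3.4, 0.6], [0, 0, -3.8]]
    - [1, [-0.1, -3.4, 0.5], [0, 0, -3.9]]
  newtons: 20

```text
time: 2.1
ee_pos: [0.3968, -0.1922, 0.182]
tcp_rot: [179.9, -0.2, -25.3]
wrist_force: [-0.2, 0.1, -0.4]
opening: 0.0005
```

```bash
python3 - <<'E'
from h import *
plan([.527,.0355,.14],4.4,10)
E
```

```text
[0.5266 0.0357 0.1398] [ 1.7996e+02 -3.0000e-02  4.3900e+00]
[[1, [0.2, -2.6, 0.4], [0.0, -0.0, -3.0]], [1, [0.3, -2.6, 0.4], [0.0, -0.0, -3.0]], [1, [0.5, -2.6, 0.4], [0.0, -0.0, -3.0]], [1, [0.6, -2.6, 0.4], [0.0, -0.0, -3.0]], [1, [0.7, -2.5, 0.4], [0.0, -0.0, -3.0]], [1, [0.9, -2.5, 0.4], [0.0, -0.0, -2.9]], [1, [1.0, -2.4, 0.4], [0.0, -0.0, -3.0]], [1, [1.1, -2.4, 0.5], [0.0, -0.0, -2.9]], [1, [1.3, -2.3, 0.4], [0.1, -0.1, -3.0]], [1, [1.3, -2.2, 0.5], [0.0, -0.0, -2.9]]]
```

Call:
play_rows:
  rows:
    - [1, [0.2, -2.6, 0.4], [0, 0, -3.0]]
    - [1, [0.3, -2.6, 0.4], [0, 0, -3.0]]
    - [1, [0.5, -2.6, 0.4], [0, 0, -3.0]]
    - [1, [0.6, -2.6, 0.4], [0, 0, -3.0]]
    - [1, [0.7, -2.5, 0.4], [0, 0, -3.0]]
    - [1, [0.9, -2.5, 0.4], [0, 0, -2.9]]
    - [1, [1.0, -2.4, 0.4], [0, 0, -3.0]]
    - [1, [1.1, -2.4, 0.5], [0, 0, -2.9]]
    - [1, [1.3, -2.3, 0.4], [0.1, -0.1, -3.0]]
    - [1, [1.3, -2.2, 0.5], [0, 0, -2.9]]
    - [1, [0, 0, 0], [0, 0, 0]]

```text
time: 3.2
ee_pos: [0.5291, 0.0514, 0.1383]
tcp_rot: [179.9, -0.2, 6.1]
wrist_force: [-0.2, 0.2, -0.3]
opening: 0.0001
```

```bash
python3 - <<'E'
from h import *
p=camera('wrist');save(p,'w1.png');print(p['xyz'],p['orientation'])
q=camera('scene');cv2.imwrite('pics/s1.png',cv2.resize(q['img'][100:250,230:430,::-1],None,fx=4,fy=4,interpolation=cv2.INTER_CUBIC))
plan([.527,.0355,.14],4.4,1)
E
```

```text
[0.52010349 0.13667988 0.27009082] [160.9560274   -0.23418366   6.14447913]
[0.5268 0.0354 0.1401] [-1.80e+02  2.00e-02  4.38e+00]
[[1, [-0.3, 1.4, -0.1], [0.1, -0.2, 1.5]]]
```

View pics/w1.png

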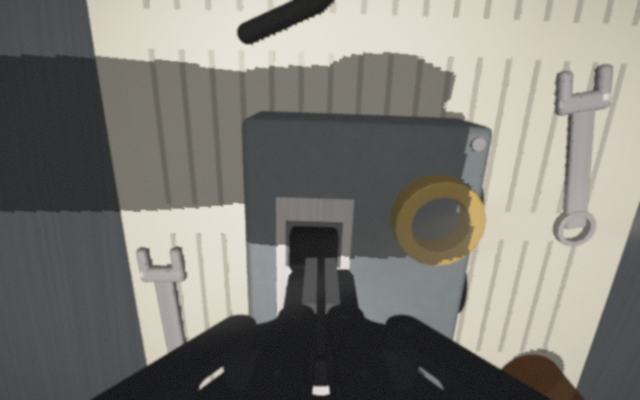

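View pics/s1.png

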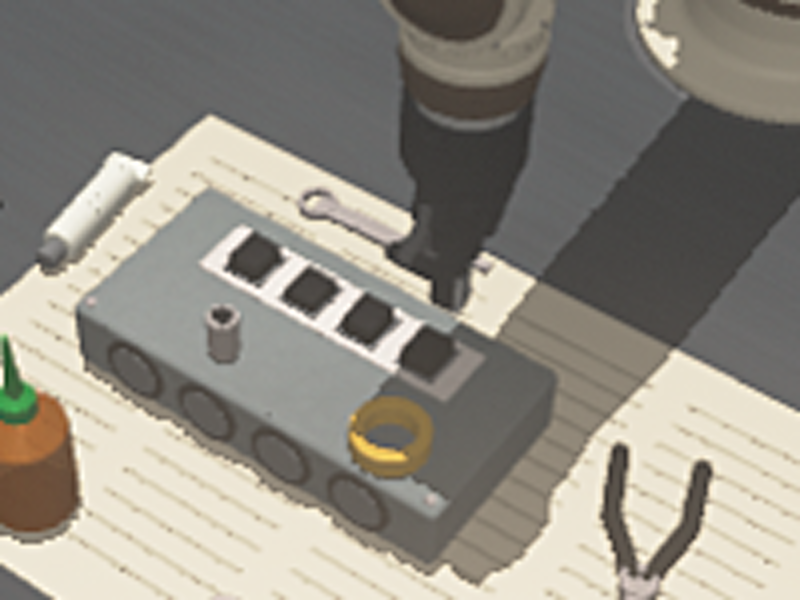

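The wrist view shows the closed fingertips at about (320,265), beside key 1 at (315,245). The scene view again shows the third key from the robot's left lower. I'll check that the estimated key 1 position projects onto it.

```bash
python3 - <<'E'
from h import *
p=camera('wrist')
c=np.array([.527,.0355,.076]);y=np.deg2rad(4.4);ex=np.array([np.cos(y),np.sin(y),0]);ey=np.array([-np.sin(y),np.cos(y),0])
pts=[c+a*.015*ex+b*.013*ey for a,b in [(1,1),(1,-1),(-1,-1),(-1,1)]]
strip=[c+[0,0,-.0155]+a*ex+b*ey for a,b in [(.02,.03),(-.02,.03)]]
uv=proj(p,pts);print(uv.round(1))
im=p['img'][:,:,::-1].copy();im=cv2.resize(im,None,fx=4,fy=4,interpolation=cv2.INTER_CUBIC)
im=np.clip(im.astype(float)*2,0,255).astype(np.uint8)
cv2.polylines(im,[(uv*4+1.5).astype(int).reshape(-1,1,2)],True,(0,255,0),1)
cv2.imwrite('pics/w1o.png',im[700:1250,900:1700])
plan([.527,.0355,.12],4.4,3)
E
```

```text
[[339.9 233.8]
 [338.  272.3]
 [289.6 271.2]
 [289.5 232.7]]
[0.5266 0.0358 0.1204] [ 1.80e+02 -1.00e-02  4.42e+00]
[[1, [-0.1, 0.4, 0.6], [0.0, -0.1, 0.5]], [1, [-0.1, 0.5, 0.7], [0.1, -0.1, 0.5]], [1, [-0.1, 0.4, 0.6], [0.0, -0.0, 0.4]]]
```

View pics/w1o.png

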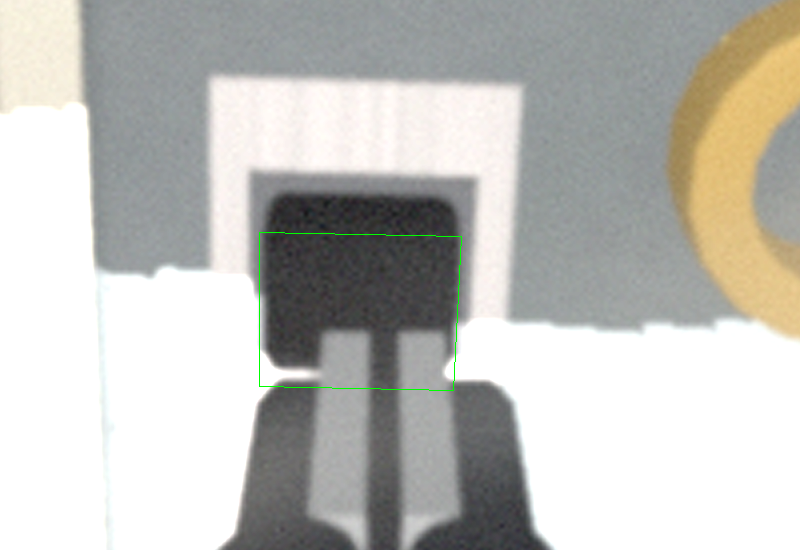

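The cap outline agrees within about 3 mm, so I use key 1 at (0.528, 0.037). I'll move above it and descend slowly.

Call:
play_rows:
  rows:
    - [1, [-0.1, 0.5, 1.0], [0, -0.1, 0.5]]
    - [1, [-0.1, 0.4, 1.0], [0.1, -0.1, 0.5]]
    - [1, [0, 0.3, 0.8], [0, 0, 0.4]]
    - [1, [0, 0, 0.6], [0, 0, 0]]
    - [1, [0, 0, 0], [0, 0, 0]]
    - [1, [0, 0, 0], [0, 0, 0]]

```text
time: 3.95
ee_pos: [0.5261, 0.0325, 0.1025]
tcp_rot: [180.0, 0.0, 3.9]
wrist_force: [-0.4, -0.4, -0.1]
opening: 0.0002
```

```bash
python3 - <<'E'
from h import *
plan([.528,.037,.094],4.4,2);o=get_obs();print(o['wrist_force'],o['ee_pos'])
E
```

```text
[0.5278 0.0366 0.0935] [1.7999e+02 1.0000e-02 4.4400e+00]
[[1, [0.1, -0.2, 0.4], [0.0, 0.0, -0.2]], [1, [0.1, -0.2, 0.5], [0.0, 0.0, -0.3]]]
[-0.39243698 -0.43176243 -0.07095468] [0.52613643 0.0325     0.10250576]
```

Call:
play_rows:
  rows:
    - [1, [0.1, -0.2, 0.3], [0, 0, -0.2]]
    - [1, [0.1, -0.1, 0.3], [0, 0, -0.2]]
    - [1, [0, 0, 0], [0, 0, 0]]
    - [1, [0, 0, 0], [0, 0, 0]]

```text
time: 4.35
ee_pos: [0.5286, 0.0363, 0.0967]
tcp_rot: [180.0, -0.1, 4.4]
wrist_force: [0.2, -0.0, -0.3]
opening: 0.0
```

Tip nominally at 85.7 mm. I'll go down in small steps.

Call:
play_rows:
  rows:
    - [1, [0, 0, 0.4], [0, 0, 0]]
    - [1, [0, 0, 0.3], [0, 0, 0]]
    - [1, [0, 0, 0], [0, 0, 0]]
    - [1, [0, 0, 0], [0, 0, 0]]

```text
time: 4.75
ee_pos: [0.5286, 0.0365, 0.0892]
tcp_rot: [180.0, -0.1, 4.4]
wrist_force: [-0.5, -0.5, -0.8]
opening: -0.0001
```

```bash
python3 - <<'E'
from h import *
p=camera('wrist');cv2.imwrite('pics/w2.png',np.clip(2.*cv2.resize(p['img'][150:330,200:440,::-1],None,fx=3,fy=3),0,255).astype(np.uint8))
print(get_obs()['wrist_force'],get_obs()['ee_pos'])
E
```

```text
[ 0.30486356 -0.21909078 -0.49151707] [0.52861841 0.03649827 0.08919933]
```

View pics/w2.png

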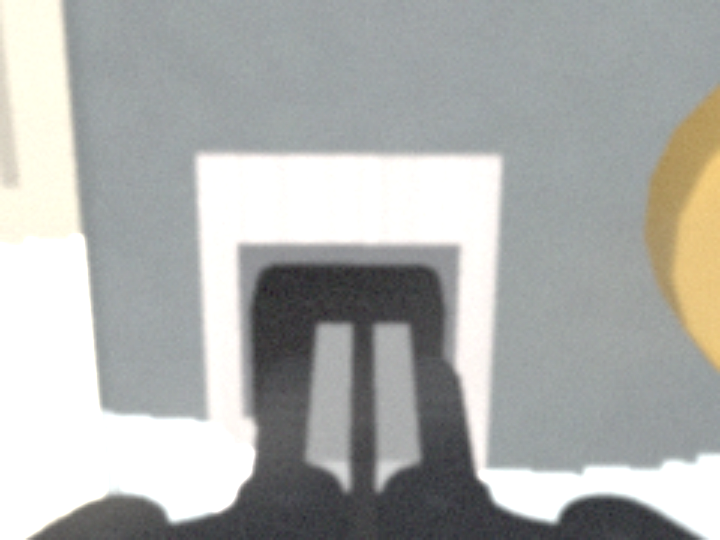

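The fingertips are over the cap, about 2 mm off toward +x, which is fine.

Call:
play_rows:
  rows:
    - [1, [-0.1, 0, 0.1], [0, 0, 0]]
    - [1, [0, 0, 0.1], [0, 0, 0]]
    - [1, [0, 0, 0], [0, 0, 0]]
    - [1, [0, 0, 0], [0, 0, 0]]

```text
time: 5.2
ee_pos: [0.5276, 0.0364, 0.0873]
tcp_rot: [180.0, -0.1, 4.4]
wrist_force: [-0.5, -0.3, 0.3]
opening: 0.0001
```

```bash
python3 - <<'E'
from h import *
print(np.mean([get_obs()['wrist_force'] for _ in range(20)],0),get_obs()['ee_pos'])
E
```

```text
[-0.54034717 -0.29265321  0.2972067 ] [0.52762854 0.03636633 0.08727969]
```

Call:
play_rows:
  rows:
    - [1, [0, 0, 0.1], [0, 0, 0]]
    - [1, [0, 0, 0], [0, 0, 0]]

```text
time: 5.4
ee_pos: [0.5277, 0.0364, 0.0864]
tcp_rot: [180.0, -0.1, 4.4]
wrist_force: [-0.5, 1.4, 1.1]
opening: -0.0002
```

Call:
play_rows:
  rows:
    - [1, [0, 0, 0.1], [0, 0, 0]]
    - [1, [0, 0, 0], [0, 0, 0]]

```text
time: 5.6
ee_pos: [0.5277, 0.0364, 0.0855]
tcp_rot: [180.0, -0.1, 4.4]
wrist_force: [0.3, -0.8, 0.7]
opening: -0.0002
```

Call:
play_rows:
  rows:
    - [1, [0, 0, 0.1], [0, 0, 0]]
    - [1, [0, 0, 0], [0, 0, 0]]
    - [1, [0, 0, 0], [0, 0, 0]]

```text
time: 5.9
ee_pos: [0.5278, 0.0364, 0.0845]
tcp_rot: [180.0, -0.1, 4.4]
wrist_force: [0.3, -0.4, 2.0]
opening: -0.0001
```

Call:
play_rows:
  rows:
    - [1, [0, 0, 0.05], [0, 0, 0]]
    - [1, [0, 0, 0], [0, 0, 0]]

```text
time: 6.1
ee_pos: [0.5277, 0.0364, 0.0841]
tcp_rot: [180.0, -0.1, 4.4]
wrist_force: [0.1, -0.2, 1.2]
opening: -0.0002
```

Key 1 is free: contact at TCP z ≈ 0.087 and about 1.5 N at 3 mm in. I'll lift and go to key 2.

Call:
play_rows:
  rows:
    - [1, [0, 0, -1.0], [0, 0, 0]]
    - [1, [0, 0, -1.0], [0, 0, 0]]
    - [1, [0, 1.2, 0], [0, 0, 0]]
    - [1, [0, 1.4, 0], [0, 0, 0]]
    - [1, [0, 1.2, 0], [0, 0, 0]]
    - [1, [0, 0.9, 0], [0, 0, 0]]
    - [1, [0, 0, 0], [0, 0, 0]]
    - [1, [0, 0, 0], [0, 0, 0]]

```text
time: 6.9
ee_pos: [0.5317, -0.016, 0.1057]
tcp_rot: [180.0, -0.1, 4.3]
wrist_force: [-0.0, -1.0, 0.0]
opening: 0.0003
```

```bash
python3 - <<'E'
from h import *
p=camera('wrist');cv2.imwrite('pics/w3.png',np.clip(2.*cv2.resize(p['img'][130:310,200:440,::-1],None,fx=3,fy=3),0,255).astype(np.uint8))
print(get_obs()['wrist_force'],get_obs()['ee_pos']);plan([.5313,-.0112,.090],4.4,2)
E
```

```text
[-0.24940853 -0.10273698 -0.83593038] [ 0.53167007 -0.01588463  0.10570451]
[ 0.5313 -0.0109  0.0897] [ 1.7997e+02 -2.0000e-02  4.4500e+00]
[[1, [-0.0, -0.2, 0.8], [0.0, -0.1, -0.0]], [1, [-0.0, -0.3, 0.8], [0.0, -0.0, -0.1]]]
```

View pics/w3.png

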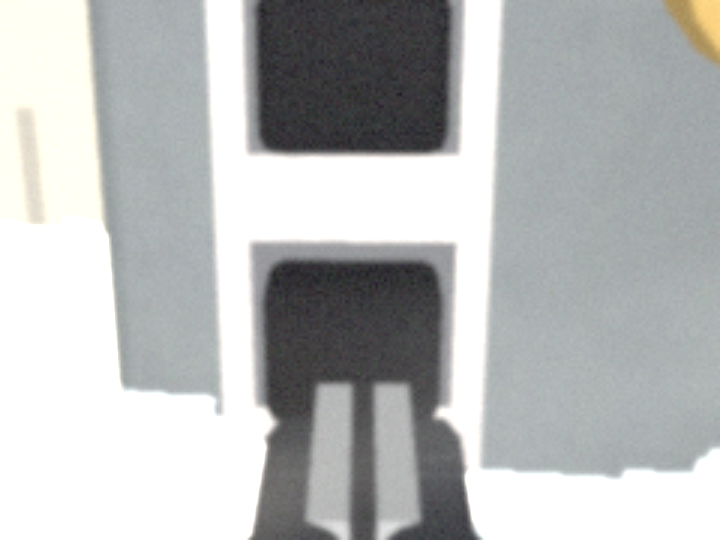

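Key 1 is back up, and key 2's cap (about (350,340) in the crop) is just ahead of the tips. I'll shift +5 mm in y and descend.

Call:
play_rows:
  rows:
    - [1, [-0.1, -0.3, 0.5], [0, 0, 0]]
    - [1, [0, -0.2, 0.5], [0, 0, 0]]
    - [1, [0, 0, 0.4], [0, 0, 0]]
    - [1, [0, 0, 0], [0, 0, 0]]
    - [1, [0, 0, 0], [0, 0, 0]]

```text
time: 7.45
ee_pos: [0.5297, -0.0091, 0.0896]
tcp_rot: [180.0, -0.1, 4.5]
wrist_force: [0.2, 1.1, -0.3]
opening: 0.0004
```

Call:
play_rows:
  rows:
    - [1, [0, 0.1, 0.15], [0, 0, 0]]
    - [1, [0, 0, 0.15], [0, 0, 0]]
    - [1, [0, 0, 0], [0, 0, 0]]

```text
time: 7.75
ee_pos: [0.53, -0.0101, 0.0867]
tcp_rot: [180.0, -0.1, 4.5]
wrist_force: [0.5, 0.7, -0.1]
opening: -0.0002
```

Call:
play_rows:
  rows:
    - [1, [0, 0, 0.1], [0, 0, 0]]
    - [1, [0, 0, 0], [0, 0, 0]]

```text
time: 7.95
ee_pos: [0.53, -0.0101, 0.0859]
tcp_rot: [180.0, -0.1, 4.5]
wrist_force: [0.4, 1.0, 1.1]
opening: -0.0001
```

Call:
play_rows:
  rows:
    - [1, [0, 0, 0.1], [0, 0, 0]]
    - [1, [0, 0, 0], [0, 0, 0]]

```text
time: 8.15
ee_pos: [0.5301, -0.0101, 0.085]
tcp_rot: [180.0, -0.1, 4.5]
wrist_force: [-0.3, 0.1, 1.8]
opening: 0.0003
```

Call:
play_rows:
  rows:
    - [1, [0, 0, 0.1], [0, 0, 0]]
    - [1, [0, 0, 0], [0, 0, 0]]

```text
time: 8.35
ee_pos: [0.5301, -0.0101, 0.0841]
tcp_rot: [180.0, -0.1, 4.5]
wrist_force: [-1.1, -0.3, 1.5]
opening: -0.0003
```

Call:
play_rows:
  rows:
    - [1, [0, 0, 0], [0, 0, 0]]

```text
time: 8.45
ee_pos: [0.5301, -0.0101, 0.0841]
tcp_rot: [180.0, -0.1, 4.5]
wrist_force: [-0.9, -0.0, 1.2]
opening: -0.0
```

Call:
play_rows:
  rows:
    - [1, [0, 0, -1.0], [0, 0, 0]]
    - [1, [0, 0, -1.0], [0, 0, 0]]
    - [1, [0, 1.2, 0], [0, 0, 0]]
    - [1, [0, 1.2, 0], [0, 0, 0]]
    - [1, [0, 1.2, 0], [0, 0, 0]]
    - [1, [0, 0.8, 0], [0, 0, 0]]
    - [1, [0, 0, 0], [0, 0, 0]]
    - [1, [0, 0, 0], [0, 0, 0]]

```text
time: 9.25
ee_pos: [0.5338, -0.0593, 0.1058]
tcp_rot: [180.0, -0.1, 4.4]
wrist_force: [-0.3, -0.7, 0.2]
opening: 0.0
```

```bash
python3 - <<'E'
from h import *
p=camera('wrist');cv2.imwrite('pics/w4.png',np.clip(2.*cv2.resize(p['img'][130:310,200:440,::-1],None,fx=3,fy=3),0,255).astype(np.uint8))
print(get_obs()['wrist_force'],get_obs()['ee_pos']);plan([.534,-.0585,.087],4.4,2)
E
```

```text
[ 0.11550529 -0.29145291  0.31692585] [ 0.53383418 -0.05915714  0.10576666]
[ 0.5338 -0.0582  0.0868] [ 1.7996e+02 -2.0000e-02  4.3900e+00]
[[1, [0.0, -0.0, 0.9], [0.0, -0.1, -0.0]], [1, [0.0, -0.1, 1.0], [0.0, -0.0, -0.0]]]
```

View pics/w4.png

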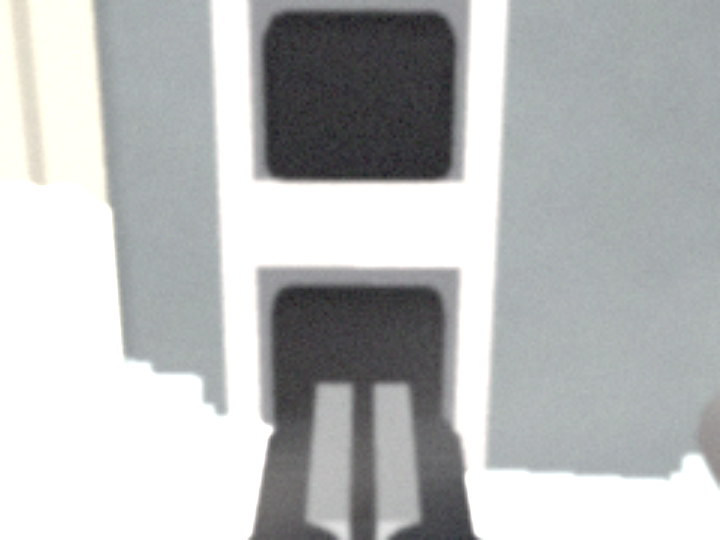

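Key 2 was free and has sprung back. The tips are now over key 3, and I'll descend slowly.

Call:
play_rows:
  rows:
    - [1, [0, 0, 0.6], [0, 0, 0]]
    - [1, [0, 0, 0.6], [0, 0, 0]]
    - [1, [0, 0, 0.3], [0, 0, 0]]
    - [1, [0, 0, 0.1], [0, 0, 0]]
    - [1, [0, 0, 0], [0, 0, 0]]
    - [1, [0, 0, 0], [0, 0, 0]]

```text
time: 9.9
ee_pos: [0.5334, -0.0578, 0.0874]
tcp_rot: [180.0, -0.0, 4.5]
wrist_force: [-0.3, -1.1, -0.3]
opening: -0.0003
```

Call:
play_rows:
  rows:
    - [1, [0, 0, 0.1], [0, 0, 0]]
    - [1, [0, 0, 0.1], [0, 0, 0]]
    - [1, [0, 0, 0], [0, 0, 0]]

```text
time: 10.2
ee_pos: [0.5336, -0.0578, 0.0857]
tcp_rot: [180.0, -0.1, 4.5]
wrist_force: [0.0, -0.0, 0.5]
opening: 0.0001
```

Call:
play_rows:
  rows:
    - [1, [0, 0, 0.1], [0, 0, 0]]
    - [1, [0, 0, 0], [0, 0, 0]]

```text
time: 10.4
ee_pos: [0.5337, -0.0578, 0.0848]
tcp_rot: [180.0, -0.1, 4.5]
wrist_force: [-0.1, 0.4, -0.1]
opening: 0.0001
```

No force yet at 2 mm below free height, so key 3 is the latched one. I'll continue to a light touch in half-millimetre steps.

Call:
play_rows:
  rows:
    - [1, [0, 0, 0.1], [0, 0, 0]]
    - [1, [0, 0, 0], [0, 0, 0]]

```text
time: 10.6
ee_pos: [0.5337, -0.0578, 0.0837]
tcp_rot: [180.0, -0.1, 4.5]
wrist_force: [-0.5, 0.3, 0.1]
opening: 0.0
```

Call:
play_rows:
  rows:
    - [1, [0, 0, 0.05], [0, 0, 0]]
    - [1, [0, 0, 0], [0, 0, 0]]

```text
time: 10.8
ee_pos: [0.5338, -0.0578, 0.0832]
tcp_rot: [180.0, -0.1, 4.5]
wrist_force: [0.2, -0.1, 0.4]
opening: -0.0002
```

Call:
play_rows:
  rows:
    - [1, [0, 0, 0.05], [0, 0, 0]]
    - [1, [0, 0, 0], [0, 0, 0]]

```text
time: 11.0
ee_pos: [0.5338, -0.0579, 0.083]
tcp_rot: [180.0, -0.1, 4.5]
wrist_force: [-0.5, -0.3, 1.7]
opening: -0.0003
```

Call:
play_rows:
  rows:
    - [1, [0, 0, 0], [0, 0, 0]]
    - [1, [0, 0, 0], [0, 0, 0]]

```text
time: 11.2
ee_pos: [0.5338, -0.0579, 0.0832]
tcp_rot: [180.0, -0.1, 4.5]
wrist_force: [-0.8, -0.1, 0.6]
opening: -0.0002
```

Call:
play_rows:
  rows:
    - [1, [0, 0, 0.05], [0, 0, 0]]

```text
time: 11.3
ee_pos: [0.5338, -0.0578, 0.0827]
tcp_rot: [180.0, -0.1, 4.5]
wrist_force: [-0.7, -0.0, 1.1]
opening: -0.0
```

Call:
play_rows:
  rows:
    - [1, [0, 0, 0.03], [0, 0, 0]]

```text
time: 11.4
ee_pos: [0.5338, -0.0578, 0.0825]
tcp_rot: [180.0, -0.1, 4.5]
wrist_force: [-0.6, 0.1, 1.9]
opening: 0.0001
```

Solid contact 4 mm low, at about 1–2 N. Key 3 is tapped, so I'll lift and go to key 4.

Call:
play_rows:
  rows:
    - [1, [0, 0, -1.0], [0, 0, 0]]
    - [1, [0, 0, -1.1], [0, 0, 0]]
    - [1, [0, 1.2, 0], [0, 0, 0]]
    - [1, [0, 1.2, 0], [0, 0, 0]]
    - [1, [0, 1.2, 0], [0, 0, 0]]
    - [1, [0, 0.8, 0], [0, 0, 0]]
    - [1, [0, 0, 0], [0, 0, 0]]
    - [1, [0, 0, 0], [0, 0, 0]]

```text
time: 12.2
ee_pos: [0.5375, -0.1069, 0.105]
tcp_rot: [180.0, -0.1, 4.4]
wrist_force: [0.7, -0.2, -0.8]
opening: -0.0002
```

```bash
python3 - <<'E'
from h import *
p=camera('wrist');cv2.imwrite('pics/w5.png',np.clip(2.*cv2.resize(p['img'][130:310,200:440,::-1],None,fx=3,fy=3),0,255).astype(np.uint8))
print(get_obs()['wrist_force'],get_obs()['ee_pos']);plan([.5375,-.106,.087],4.4,2)
E
```

```text
[-0.56260995 -0.69565055  0.04581761] [ 0.53753138 -0.10679748  0.10500894]
[ 0.5375 -0.1058  0.087 ] [ 1.7995e+02 -3.0000e-02  4.4200e+00]
[[1, [-0.0, -0.0, 0.9], [0.0, -0.1, 0.0]], [1, [0.0, -0.1, 0.9], [0.0, -0.0, 0.0]]]
```

View pics/w5.png

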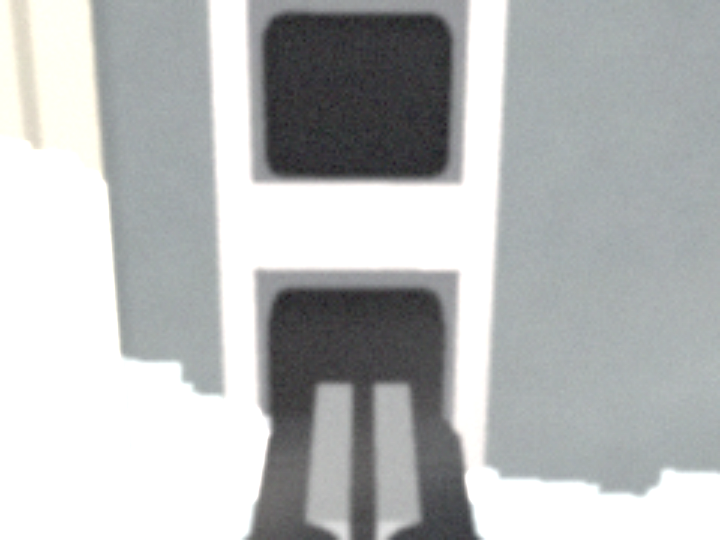

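The tips are over key 4. Key 3, at the top of the view, looks slightly smaller, so it is still latched.

Call:
play_rows:
  rows:
    - [1, [0, 0, 0.6], [0, 0, 0]]
    - [1, [0, 0, 0.6], [0, 0, 0]]
    - [1, [0, 0, 0.3], [0, 0, 0]]
    - [1, [0, 0, 0], [0, 0, 0]]
    - [1, [0, 0, 0], [0, 0, 0]]

```text
time: 12.75
ee_pos: [0.5371, -0.1055, 0.0878]
tcp_rot: [180.0, -0.1, 4.5]
wrist_force: [0.4, 0.3, -0.1]
opening: 0.0
```

Call:
play_rows:
  rows:
    - [1, [0, 0, 0.1], [0, 0, 0]]
    - [1, [0, 0, 0.05], [0, 0, 0]]
    - [1, [0, 0, 0], [0, 0, 0]]

```text
time: 13.05
ee_pos: [0.5372, -0.1054, 0.0866]
tcp_rot: [180.0, -0.1, 4.5]
wrist_force: [-0.2, -0.4, 0.4]
opening: -0.0001
```

Call:
play_rows:
  rows:
    - [1, [0, 0, 0.1], [0, 0, 0]]
    - [1, [0, 0, 0], [0, 0, 0]]

```text
time: 13.25
ee_pos: [0.5373, -0.1054, 0.0859]
tcp_rot: [180.0, -0.1, 4.5]
wrist_force: [-1.5, -0.2, 1.2]
opening: -0.0001
```

Call:
play_rows:
  rows:
    - [1, [0, 0, 0.1], [0, 0, 0]]
    - [1, [0, 0, 0], [0, 0, 0]]

```text
time: 13.45
ee_pos: [0.5374, -0.1054, 0.085]
tcp_rot: [180.0, -0.1, 4.5]
wrist_force: [-0.4, 0.1, 0.9]
opening: 0.0001
```

Call:
play_rows:
  rows:
    - [1, [0, 0, 0.1], [0, 0, 0]]
    - [1, [0, 0, 0], [0, 0, 0]]

```text
time: 13.65
ee_pos: [0.5374, -0.1054, 0.084]
tcp_rot: [180.0, -0.1, 4.5]
wrist_force: [-0.2, -0.1, 1.0]
opening: 0.0002
```

Call:
play_rows:
  rows:
    - [1, [0, 0, 0], [0, 0, 0]]

```text
time: 13.75
ee_pos: [0.5374, -0.1055, 0.084]
tcp_rot: [180.0, -0.1, 4.5]
wrist_force: [-0.5, 0.6, 1.6]
opening: -0.0003
```

Key 4 is free. Going back to key 3 to press it.

Call:
play_rows:
  rows:
    - [1, [0, 0, -1.0], [0, 0, 0]]
    - [1, [0, 0, -1.0], [0, 0, 0]]
    - [1, [0, -1.2, 0], [0, 0, 0]]
    - [1, [0, -1.2, 0], [0, 0, 0]]
    - [1, [0, -1.2, 0], [0, 0, 0]]
    - [1, [0, -0.8, 0], [0, 0, 0]]
    - [1, [0, 0, 0], [0, 0, 0]]
    - [1, [0, 0, 0], [0, 0, 0]]

```text
time: 14.55
ee_pos: [0.5335, -0.0565, 0.1058]
tcp_rot: [180.0, -0.1, 4.6]
wrist_force: [-0.3, 0.0, 0.0]
opening: -0.0002
```

Call:
play_rows:
  rows:
    - [1, [0, 0, 0.6], [0, 0, 0]]
    - [1, [0, 0, 0.6], [0, 0, 0]]
    - [1, [0, 0, 0.4], [0, 0, 0]]
    - [1, [0, 0, 0], [0, 0, 0]]
    - [1, [0, 0, 0], [0, 0, 0]]

```text
time: 15.05
ee_pos: [0.5331, -0.0574, 0.0873]
tcp_rot: [180.0, -0.1, 4.6]
wrist_force: [0.3, -0.4, 0.2]
opening: -0.0
```

Call:
play_rows:
  rows:
    - [1, [0, 0, 0.2], [0, 0, 0]]
    - [1, [0, 0, 0.2], [0, 0, 0]]
    - [1, [0, 0, 0.15], [0, 0, 0]]
    - [1, [0, 0, 0.15], [0, 0, 0]]
    - [1, [0, 0, 0.1], [0, 0, 0]]
    - [1, [0, 0, 0], [0, 0, 0]]

```text
time: 15.65
ee_pos: [0.5334, -0.0576, 0.0804]
tcp_rot: [180.0, -0.1, 4.5]
wrist_force: [-0.9, 0.1, 2.8]
opening: 0.0
```

Call:
play_rows:
  rows:
    - [1, [0, 0, 0.1], [0, 0, 0]]
    - [1, [0, 0, 0], [0, 0, 0]]

```text
time: 15.85
ee_pos: [0.5334, -0.0576, 0.0798]
tcp_rot: [180.0, -0.2, 4.5]
wrist_force: [-1.9, -0.8, 3.7]
opening: 0.0002
```

Call:
play_rows:
  rows:
    - [1, [0, 0, 0.1], [0, 0, 0]]
    - [1, [0, 0, 0.1], [0, 0, 0]]
    - [1, [0, 0, 0], [0, 0, 0]]

```text
time: 16.15
ee_pos: [0.5334, -0.0576, 0.0783]
tcp_rot: [180.0, -0.2, 4.5]
wrist_force: [-2.5, 0.6, 3.9]
opening: 0.0003
```

Call:
play_rows:
  rows:
    - [1, [0, 0, 0.1], [0, 0, 0]]
    - [1, [0, 0, 0.1], [0, 0, 0]]

```text
time: 16.35
ee_pos: [0.5335, -0.0576, 0.0779]
tcp_rot: [179.9, -0.2, 4.5]
wrist_force: [-6.6, 0.4, 15.6]
opening: -0.0002
```

The key hit its stop hard at TCP z ≈ 0.078. Releasing straight up, then checking.

Call:
play_rows:
  rows:
    - [1, [0, 0, -0.5], [0, 0, 0]]
    - [1, [0, 0, -1.0], [0, 0, 0]]
    - [1, [0, 0, -2.0], [0, 0, 0]]
    - [1, [0, 0, -3.0], [0, 0, 0]]
    - [1, [0, 0, -3.0], [0, 0, 0]]
    - [1, [0, 0, -2.0], [0, 0, 0]]
    - [1, [-1, -3, 0], [0, 0, 0]]
    - [1, [-2, -4, 0], [0, 0, 0]]
    - [1, [-2, -4, 0], [0, 0, 0]]
    - [1, [-2, -3, 0], [0, 0, 0]]
    - [1, [0, 0, 0], [0, 0, 0]]
    - [1, [0, 0, 0], [0, 0, 0]]

```text
time: 17.55
ee_pos: [0.4508, 0.0805, 0.199]
tcp_rot: [180.0, -0.4, 4.4]
wrist_force: [0.2, -0.8, 0.3]
opening: 0.0004
```

```bash
python3 - <<'E'
from h import *
o=get_obs();print(o['wrist_force'],o['ee_pos'],o['time'])
for c,(x0,y0,x1,y1) in {'scene':(230,100,430,250),'top':(230,120,430,270)}.items():
    p=camera(c);cv2.imwrite(f'pics/e_{c}.png',cv2.resize(p['img'][y0:y1,x0:x1,::-1],None,fx=4,fy=4,interpolation=cv2.INTER_CUBIC))
p=camera('wrist');save(p,'e_w.png')
E
```

```text
[ 0.15935678 -0.80403005  0.28510779] [0.45078363 0.08047532 0.19897592] 17.55
```

View pics/e_scene.png

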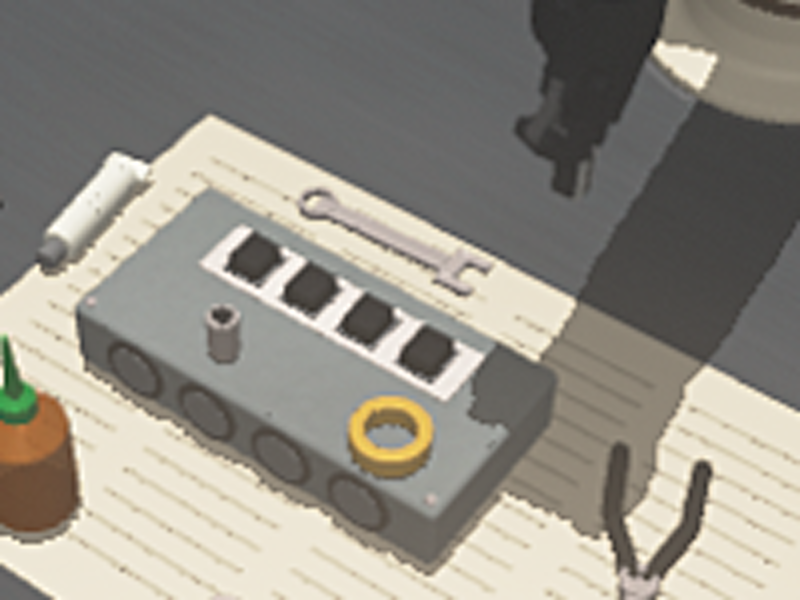

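View pics/e_w.png

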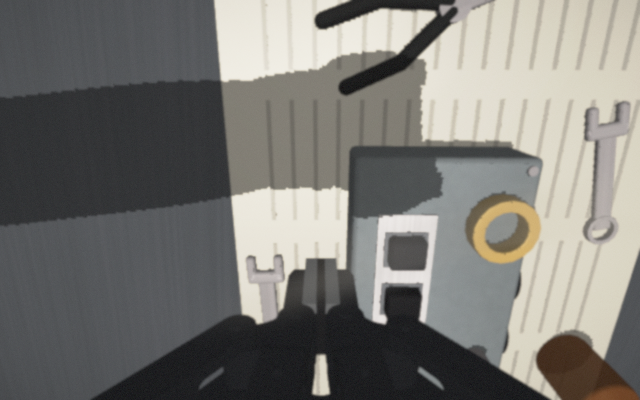

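The arm is clear and the bystanders look untouched. I'll compare key 3 with its earlier outline (83 px, centre (307.3,172.3)).

```bash
python3 - <<'E'
from h import *
from scipy import ndimage as nd
a=cv2.imread('pics/scene0.png');q=camera('scene');b=q['img'][:,:,::-1]
for im in (a,b):
    g=cv2.cvtColor(np.ascontiguousarray(im),cv2.COLOR_BGR2GRAY)
    m=np.zeros(g.shape,bool);m[145:210,270:360]=g[145:210,270:360]<88
    l,n=nd.label(m)
    print([(int((l==i).sum()),np.round(nd.center_of_mass(l==i)[::-1],1).tolist()) for i in range(1,n+1) if (l==i).sum()>40])
d=cv2.absdiff(a,np.ascontiguousarray(b)).max(2)
cr=lambda im:cv2.resize(np.ascontiguousarray(im[150:205,275:355]),None,fx=7,fy=7,interpolation=cv2.INTER_CUBIC)
cv2.imwrite('pics/cmp.png',np.vstack([cr(a)[:290],cr(b)[:290]]))
E
```

```text
[(95, [293.1, 163.9]), (83, [307.3, 172.3]), (97, [321.4, 179.5]), (104, [336.3, 187.6]), (53, [281.9, 201.3])]
[(96, [293.1, 163.9]), (103, [307.3, 171.8]), (97, [321.4, 179.5]), (104, [336.3, 187.6]), (53, [281.9, 201.3])]
```

View pics/cmp.png

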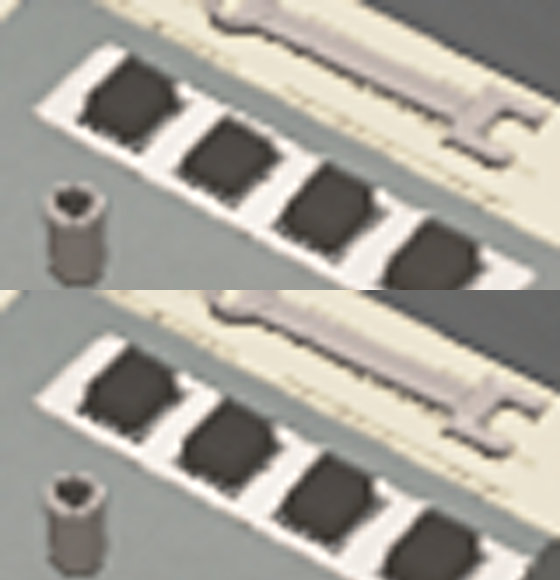

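Key 3 now stands as tall as the others (83 to 103 px), and the other three are unchanged. Handing in.

```bash
python3 -c "
from h import *
print(job_done())"
```

```text
the job is handed in; nothing more can be done
None
```

The job is done and handed in: all four keys were tapped from left to right, and only then was the latched one, third from the left, pressed and released. It took about 18 s of the 48 s allowed.

- **Taps:** Keys 1, 2 and 4 gave softly, pushed in about 3 mm at 1–2 N. Key 3 felt solid about 4 mm lower at 1–2 N, which marked it as latched.
- **Press:** I pressed key 3 to its stop. The vertical wrist force peaked near 16 N against the stop, and then I lifted straight off.
- **Last checks:** In the scene camera, key 3's outline grew from 83 to 103 px, like its free neighbours. The other three keys are unchanged, and the things lying nearby look undisturbed. The arm was clear, with no contact force.
- **Disagreements:** The camera views differed by 3–6 mm on the key positions, so I aimed between them and checked with the wrist camera. The wrist force is noisy (about 0.5 N, at times over 1 N), so I judged the light contacts by height as well as force.

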